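# Hang the treatment timer on the fold-away hook

### The job

Swing the stand's folded hook arm out as far as it goes, to its stop. Then hang the dial timer on that arm by the eye in its top tab, with the dial facing outward, away from the stand's post, and let go so that it hangs at rest with the arm still swung out. Leave the saline bottle, the jar and the kidney dish where they are.

Things in the scene. Friction and masses are not known exactly. Their poses are not given: they have to be found in the camera images.
- timer: white plastic timer, 0.17-0.35 kg, standing in the tray, any way round. Origin: centre of underside, z up, +x the way the dial faces, y its width. Case 36 mm thick (x), 60 wide (y), 80 tall; plain back; steel bezel, 54 dia., centred at z 42, 5 mm proud of the +x face. On top, at x = 0, a tab 10 mm thick (x), 34 wide, z 80 to 134, with an eye. Grip the tab's thickness or the case's width.
- eye (a point): centre of the eye in the timer's tab, at timer x 0, y 0, z 97 mm; axes as the timer's. The eye passes through along x: 22 mm wide (y), from z 80 (top of the case) upward, its roof an inverted V with the top at z 114; an 8 mm bar through it comes to rest with its axis at z 109. Above z 114 the tab is solid.
- dial (a point): centre of the white dial with its black ticks and hand, on the timer at x 24, z 42 mm; axes as the timer's, +x pointing out of the dial
- hook_root (a point): on the hook arm's bar axis, at the pivot on the post, 170 mm above the table; turns with the arm: x along the arm to its tip, z up. The arm is an 8 mm round steel bar, straight and level to 105 mm out, then turned up to its end (hook_tip). Pivot collar 26 mm dia., 12 mm above and below the bar axis; nothing stands higher than the tip. Post 18 mm dia.; fixed round foot 140 mm dia., 16 high.
- hook_seat (a point): a point on the arm's axis, 60 mm out from the pivot, a good place to hang the timer; axes as hook_root's
- hook_tip (a point): end of the upturned tip of the arm, 120 mm out and 12 mm above the bar's axis (ball end of 4 mm radius); axes as hook_root's
- hook_arm (a joint): angle of the hook arm about the vertical post, rad: 0 is folded, it grows anticlockwise seen from above, to the stop at 1.571 (fully out). Stiff pivot, about 0.15 N m, stays where it is left
- tray: fixed white enamel tray with a dark rim, 320 mm (x) by 200 mm (y), rim 20 mm high, floor 4 mm thick; origin at the centre of its underside
- jar: bystander: small amber glass jar with a black cap, 52 mm in diameter, 85 mm tall, standing in the tray near its end nearest the robot; origin at the centre of its underside
- saline: bystander: small clear glass bottle with a green cap, 52 mm in diameter, 130 mm tall, standing on the table in the middle, on the robot's side; origin at the centre of its underside
- dish: bystander: white enamel kidney dish with a blue rim, about 130 by 66 mm, 26 mm high, on the table at the far side of the work; origin at the centre of its underside
Mind the look-alikes: they are no part of the job. What is shaped like the timer but red is not meant. Of the things that look like the part that bears hook_root, the smaller one is meant.

How it is judged:
By the outcome, as a careful person would: the job done as asked, in the order asked, and still so for the second after the job is handed in, with the robot touching nothing.
It also fails if it takes over 69 s, if anything falls off the work surface, if the arm or the gripper's body presses on something with over 40 N, if the wrist force passes 120 N, or if a joint passes its speed limit or range.

### The arm

A 6-joint arm with a two-finger parallel gripper is mounted at the origin on the work surface. World frame = base frame: x ahead of the robot, y to its left, z up, the work surface at z = 0. Lengths are in mm, angles in degrees, forces in N, time in s.
With the tool pointing down it reaches from about 300 to 775 mm from the base axis. Payload 14.6 kg.
Tool frame: the origin (TCP) lies midway between the tips of the shut fingers; the grasp point (between the pads) lies 19 mm behind it; x points along the fingers, y is the direction in which the jaws open and shut, and the axes are right-handed (so a half turn about x gives the same grasp; the last joint's range is limited). The gripper opens to 94 mm and grips with 3 to 60 N. Pads are 16 mm wide; open, the fingers measure 119 mm over their backs; the gripper's body (75 mm by 177 mm) begins 78 mm behind the grasp point.
Start: joints at [-75.608, 17.183, 87.147, -0, 75.671, -3.816], TCP at [171.855, -522.451, 205.446] pointing down, gripper open.
Joint ranges: [-173.82, 173.82], [-45.26, 126.66], [13.44, 144.39], [-59.66, 239.66], [0, 175.72], [-146.38, 146.38]. Speed limits (degrees/s): [127.2, 127.2, 147.25, 180, 180, 180].

### API

Orientations are given as [roll, pitch, yaw] about the fixed x, y, z axes, in that order (R = Rz(yaw) Ry(pitch) Rx(roll)).
In Python, from bench import ctrl, cams, job gives the robot as it stands.
- The arm moves only by the tool send_rows, never from a script. Its argument "targets" is one flat list of numbers, 5 for each row, row after row: the closure, from -1 (fully open) to 1 (shut), then the shift along the tool's x, y, z in mm, then the turn about the tool's x in degrees. A call has 1 to 5 rows; each row is the pose to reach, as a shift and turn from the pose measured when the call began, along the tool's axes at that moment; what a row does not reach only later rows make up. A row lasts 1/10 s, in which the tool goes at most 50 mm and 8.59 degrees, less where a joint would pass 70% of its speed; a pose out of reach is approached as far as the arm can. A call with a gripper value outside its range is refused whole. The fingers move at their own pace and stop on an object; the grip force is fixed at half the most. Time passes only in rows, so rows that repeat a pose let the fingers close. It gives the time, the measured TCP pose, the force and the opening at its end, in the units of the state.
- ctrl.sense(): the state, without advancing time (a new reading comes with each control period).
- cams.grab_frame(name): name is "scene" or "top" or "wrist"; returns the picture (480x640x3 uint8, red, green, blue); there is no depth.
- cams.camera_info(name): a dict with "vertical_fov" (degrees; the focal length in pixels is half the picture's height over the tangent of half this angle, whatever the lens; pixels are square), "cx", "cy" (the principal point, pixels), "k1" (the pictures are not rectified: a ray, as slopes to the right and down, at radius r is drawn at 1 + k1 r^2 times it, then the intrinsics apply), "position" and "rotation" of the camera in the world. Camera axes: x right, y down, z forward; pixel columns grow to the right and rows downward; lengths in mm; the calibration is good to about 2 mm. A picture is of the moment at which its call begins: read the wrist's pose just before it. camera_info takes no time and is no camera call; for the wrist camera it gives the pose at the moment of the call.
- job.hand_in(): hands the job in, once; it reports no verdict.
The state is a dict: "time": time; "q": joint angles; "joint_vel": joint speeds; "joint_torque": joint torques, N m; "ee_pos": TCP position; "tool_rot": TCP orientation; "wrist_force": force on the tool from outside, world axes, zero at the start; "wrist_torque": the same for the moment, N m; "finger_gap": finger opening in mm.
Only numpy, scipy, OpenCV 4.12 (cv2) and the standard library are available. Lean on these libraries where they do the work, as an engineer would, in place of code of your own. Each camera call takes 0.05 s, during which the arm holds its last target. There are 200 camera calls.

## Working session

There is one attempt and no reset: what is moved stays moved. The work goes in short steps, Python scripts to look and compute and a tool call to move; the robot and the scene stay as the last step left them, time stands still between calls to the robot, and variables do not carry over. Pictures are saved under pics/ and viewed, about 8 in all and at most 12, crops included, and the job is handed in when it is done.

Besides the shell and the picture viewer there is one more tool, called after ">>>" by a JSON object that holds its "method" and its "body", one argument or row to a line. send_rows: Moves the arm, as the interface text tells. Its arguments: {"type":"object","properties":{"targets":{"type":"array","items":{"type":"number"}}},"required":["targets"]}

```bash
mkdir -p pics; ls; python3 - <<'E'
from bench import ctrl,cams,job
import cv2,json
for n in("scene","top"):
    i=cams.camera_info(n);print(n,i)
    cv2.imwrite(f"pics/{n}0.png",cams.grab_frame(n)[...,::-1])
print(cams.camera_info("wrist"))
print(ctrl.sense())
E
```

```text
pics
scene {'vertical_fov': 49.808966182808504, 'cx': 316.0850254797553, 'cy': 236.7717566631806, 'k1': 0.03483900783083342, 'position': array([1107.95833954, -712.00343067,  709.6034055 ]), 'rotation': array([-1.22578046e+02,  5.67586156e-02,  3.90847293e+01])}
top {'vertical_fov': 44.527520781076234, 'cx': 322.52670380224396, 'cy': 246.28784196476522, 'k1': -0.09503519683650394, 'position': array([ 234.32906678,  -25.76965057, 1409.06887829]), 'rotation': array([-1.66824723e+02, -1.67532093e-02, -8.56139639e+01])}
{'vertical_fov': 63.556770071684824, 'cx': 323.8067041106268, 'cy': 244.81974352526177, 'k1': -0.08526048528242701, 'position': array([ 243.72561959, -498.25016343,  384.28177542]), 'rotation': array([ 1.64841717e+02,  3.29245317e-02, -7.18904207e+01])}
{'time': 0.1, 'q': array([-7.56061816e+01,  1.72132274e+01,  8.71778454e+01, -4.28915064e-04,
        7.56717181e+01, -3.81770987e+00]), 'joint_vel': array([-0.07918043, -0.20305568, -0.09110667, -0.07406755,  0.04162855,
        0.0109362 ]), 'joint_torque': array([ 1.09016978e-04, -5.32638967e+01, -3.53280830e+01,  7.09385192e-02,
        2.35338346e-02, -6.19547677e-05]), 'ee_pos': array([ 171.80560877, -522.21328605,  204.92744882]), 'tool_rot': array([-93.43861766,  89.93720767, 104.77301699]), 'wrist_force': array([ 0.5462384 ,  0.93736039, -0.67257571]), 'wrist_torque': array([-0.00353957,  0.02199785,  0.03037024]), 'finger_gap': 94.12987666811738}
```

View pics/scene0.png

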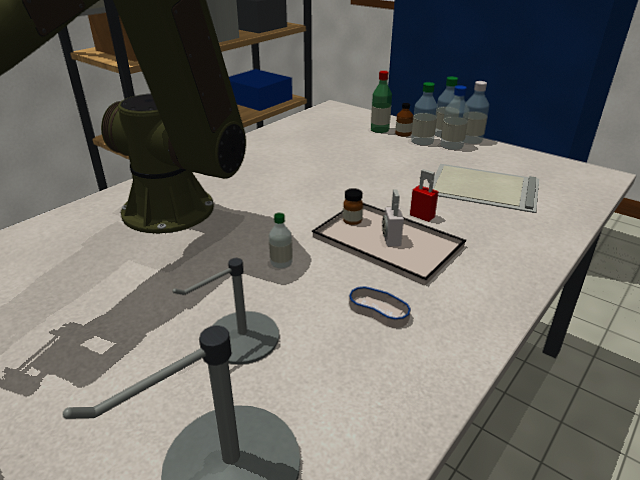

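View pics/top0.png

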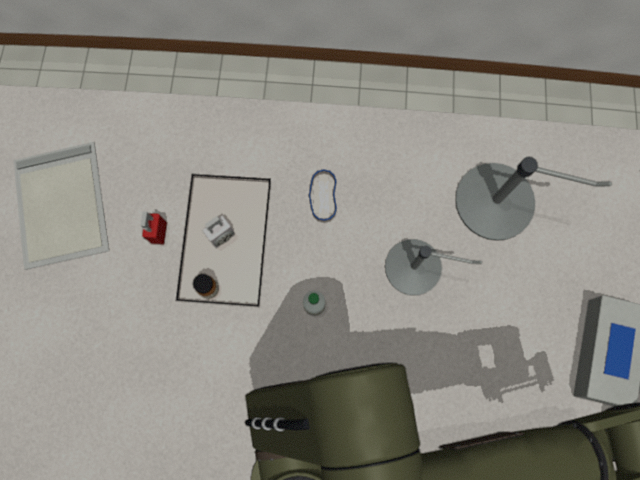

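```bash
cat > h.py <<'E'
import numpy as np,cv2
from scipy.spatial.transform import Rotation as R
from bench import ctrl,cams,job
def cam(n):
    i=cams.camera_info(n);f=240/np.tan(np.radians(i["vertical_fov"]/2))
    K=np.array([[f,0,i["cx"]],[0,f,i["cy"]],[0,0,1.]]);D=np.array([i["k1"],0,0,0.])
    return K,D,R.from_euler("xyz",i["rotation"],degrees=True).as_matrix(),np.array(i["position"])
def ray(c,uv):
    K,D,M,p=c
    x=cv2.undistortPoints(np.array([[uv]],float),K,D)[0,0]
    return p,M@np.array([x[0],x[1],1.])
def onz(c,uv,z):
    p,d=ray(c,uv);return p+d*(z-p[2])/d[2]
def tri(c1,a,c2,b):
    p,d=ray(c1,a);q,e=ray(c2,b)
    s=np.linalg.lstsq(np.c_[d,-e],q-p,rcond=None)[0]
    A=p+d*s[0];B=q+e*s[1];return (A+B)/2,np.linalg.norm(A-B)
def proj(c,P):
    K,D,M,p=c
    return cv2.projectPoints((np.atleast_2d(P)-p)@M,np.zeros(3),np.zeros(3),K,D)[0][:,0]
def tcp():
    s=ctrl.sense();return s,R.from_euler("xyz",s["tool_rot"],degrees=True).as_matrix(),np.array(s["ee_pos"])
E
python3 - <<'E'
from h import *
s=cv2.imread("pics/scene0.png");t=cv2.imread("pics/top0.png")
def z(im,x,y,w,h):return cv2.resize(im[y:y+h,x:x+w],(400,300),interpolation=cv2.INTER_CUBIC)
o=np.vstack([np.hstack([z(s,360,180,80,60+0),z(s,160,250,160,120)]),np.hstack([z(t,180,200,80,60),z(t,370,220,120,90)])])
cv2.imwrite("pics/z0.png",o)
T=cam("top");S=cam("scene")
print("foot",onz(T,(413,267),16), onz(S,(247,337),16))
print("collar top",tri(T,(426,251),S,(236,263)))
print("tip",tri(T,(480,262),S,(178,291)))
print("tab",tri(T,(214,218),S,(396,192)))
print("saline",tri(T,(314,298),S,(280,217)),"jar",tri(T,(205,283),S,(353,193)))
E
```

```text
foot [ 524.85252369 -224.0627646    16.        ] [ 544.62653799 -228.75834215   16.        ]
collar top (array([ 528.85699648, -226.01061439,  180.35324947]), np.float64(3.263188941904722))
tip (array([ 513.79873804, -342.03482437,  182.08363682]), np.float64(6.181127327893302))
tab (array([574.34925989, 243.48496029, 145.54875585]), np.float64(3.2791827034340284))
saline (array([416.81025241,   7.8378933 , 126.15884339]), np.float64(3.341311827617544)) jar (array([437.12889335, 260.21556294,  89.69866104]), np.float64(3.688862172061661))
```

View pics/z0.png

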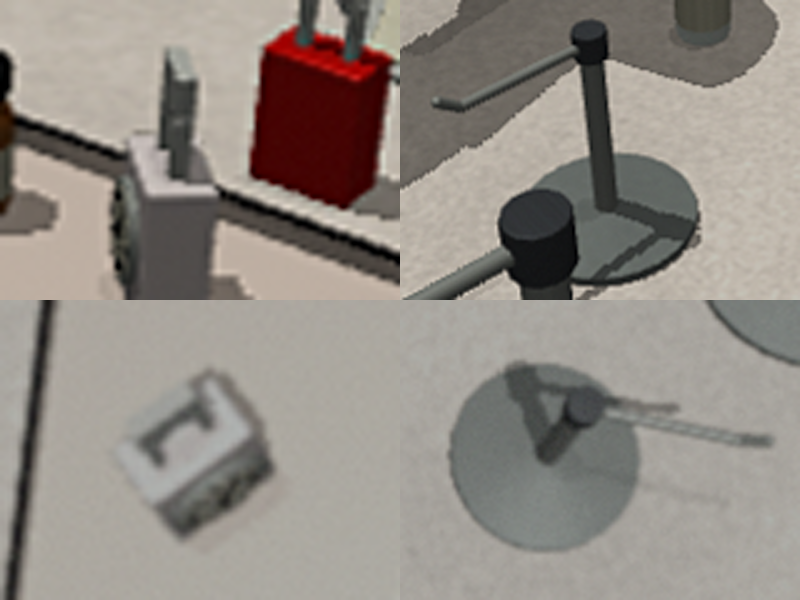

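```bash
python3 - <<'E'
from h import *
np.set_printoptions(precision=1,suppress=True)
T=cam("top");S=cam("scene")
s4=lambda u,v:(160+u/2.5,250+v/2.5); t4=lambda u,v:(370+u*.3,220+v*.3)
s1=lambda u,v:(360+u/5,180+v/5); t3=lambda u,v:(180+u/5,200+v/5)
print("foot",onz(T,t4(544-400,455-300),16),onz(S,s4(606-400,218),16))
print("collar top",tri(T,t4(186,100),S,s4(189,30)),onz(T,t4(186,100),182),onz(S,s4(189,30),182))
print("tip",onz(T,t4(370,141),182),onz(S,s4(37,102),182))
print("big collar",tri(T,(528,165),S,(215,337)),"big tip",tri(T,(608,184),S,(70,412)))
for k,p in dict(left=(117,153),front1=(165,205),front2=(258,140)).items(): print(k,onz(T,t3(*p),84))
for k,p in dict(a=(128,135),b=(205,137),c=(215,195),d=(140,192)).items(): print(k,onz(S,s1(*p),84))
s,M,p=tcp();print(p);print(M)
E
```

```text
foot [ 526.1 -224.5   16. ] [ 538.2 -234.6   16. ]
collar top (array([ 529.7, -225.9,  183. ]), np.float64(1.035845287686685)) [ 529.6 -226.5  182. ] [ 528.9 -224.6  182. ]
tip [ 511.6 -346.8  182. ] [ 511.3 -342.6  182. ]
big collar (array([ 711.8, -424.1,  260.1]), np.float64(1.1002656004442268)) big tip (array([ 682.5, -595.1,  264.7]), np.float64(1.6905755966506206))
left [559.9 279.   84. ]
front1 [536.7 253.4  84. ]
front2 [571.2 213.4  84. ]
a [537.5 261.4  84. ]
b [568.1 283.5  84. ]
c [601.1 238.1  84. ]
d [572.  218.1  84. ]
[ 171.8 -522.2  204.9]
[[-0.   0.3 -0.9]
 [ 0.  -0.9 -0.3]
 [-1.  -0.  -0. ]]
```

>>> {"method": "send_rows", "body": {
  "targets": [1, 0, -14, -44, 0, 1, 0, -28, -88, 0, 1, 0, -42, -132, 0, 1, 0, -56, -176, 0, 1, 0, -70, -220, 0]
}}

```text
time: 0.6
ee_pos: [360.1, -385.6, 204.9]
tool_rot: [-89.0, 89.9, 109.2]
wrist_force: [-0.1, -0.1, -0.6]
finger_gap: 57.5
```

>>> {"method": "send_rows", "body": {
  "targets": [1, 0, -14, -44, 0, 1, 0, -28, -88, 0, 1, 0, -42, -132, 0, 1, 0, -42, -132, 0, 1, 0, -42, -132, 0]
}}

```text
time: 1.1
ee_pos: [472.6, -303.8, 204.4]
tool_rot: [-69.4, 89.9, 128.9]
wrist_force: [-0.1, -0.3, 0.5]
finger_gap: 17.0
```

```bash
cat >> h.py <<'E'
np.set_printoptions(precision=1,suppress=True)
def to(*pts):
    s,M,p=tcp()
    for q in pts: print(q,"->",M.T@(np.array(q,float)-p))
def state():
    s,M,p=tcp();print("t",s["time"],"p",p,"yawy",np.degrees(np.arctan2(M[1,1],M[0,1])),"F",s["wrist_force"],"gap",s["finger_gap"],"q",s["q"])
E
python3 - <<'E'
from h import *
state();W=cam("wrist")
im=cams.grab_frame("wrist");cv2.imwrite("pics/w1.png",im[...,::-1])
print(W[3],proj(W,[[529,-226,182],[512,-344,182]]))
to((471.7,-306.4,155))
E
```

```text
t 1.1 p [ 472.6 -303.8  204.4] yawy -71.69599276672317 F [-0.1 -0.3  0.5] gap 16.989511376048707 q [-36.5  18.8  85.1   0.   76.2  35.2]
[ 544.7 -279.9  383.7] [[214.1 137.1]
 [418.4 238.2]]
(471.7, -306.4, 155) -> [49.6  1.7  0.8]
```

View pics/w1.png

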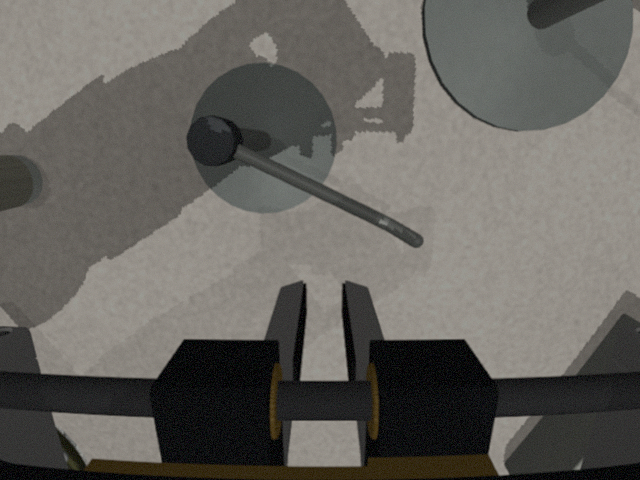

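>>> {"method": "send_rows", "body": {
  "targets": [1, 25, 1, 0, 0, 1, 50, 2, 1, 0, 1, 50, 2, 1, 0, 1, 50, 2, 1, 0, 1, 50, 2, 1, 0]
}}

```text
time: 1.65
ee_pos: [471.7, -307.5, 156.1]
tool_rot: [-165.4, 90.0, 32.8]
wrist_force: [-0.1, -0.2, -0.3]
finger_gap: 0.3
```

```bash
python3 - <<'E'
from h import *
state()
C=np.array([529,-226.]);pts=[]
for a in (-98.4,-80,-60,-40,-22,-8.4):
    u=np.array([np.cos(np.radians(a)),np.sin(np.radians(a))]);n=np.array([-u[1],u[0]])
    pts.append((*(C+88*u-14*n),155))
to(*pts)
E
```

```text
t 1.65 p [ 471.7 -307.5  156.1] yawy -71.82826183310371 F [-0.1 -0.2 -0.3] gap 0.272006599241516 q [-36.8  21.3  88.4   0.   70.3  35. ]
(np.float64(502.2948808250259), np.float64(-311.0108029008692), 155) -> [  1.1  12.9 -27.9]
(np.float64(530.493731092519), np.float64(-315.0941567524113), 155) -> [  1.2  25.6 -53.4]
(np.float64(560.8756443470179), np.float64(-309.2102355330306), 155) -> [  1.2  29.5 -84.1]
(np.float64(587.4128844588586), np.float64(-293.2899318560812), 155) -> [   1.2   22.6 -114.3]
(np.float64(605.3476868940546), np.float64(-271.94595418453525), 155) -> [   1.2    7.9 -138. ]
(np.float64(614.0108029008692), np.float64(-252.70511917497407), 155) -> [   1.2   -7.7 -152.3]
```

>>> {"method": "send_rows", "body": {
  "targets": [1, 1, 4, -9, 0, 1, 1, 9, -19, 0, 1, 1, 13, -28, 0, 1, 1, 19, -41, 0, 1, 1, 26, -54, 0]
}}

```text
time: 2.15
ee_pos: [532.0, -315.2, 155.5]
tool_rot: [-142.5, 90.0, 55.6]
wrist_force: [-2.7, 1.4, 0.7]
finger_gap: -0.0
```

>>> {"method": "send_rows", "body": {
  "targets": [1, 0, 1, -15, 0, 1, 0, 3, -30, 0, 1, 0, 0, -45, 0, 1, 0, -3, -60, 0, 1, 0, -3, -60, 0]
}}

```text
time: 2.65
ee_pos: [589.7, -292.4, 155.5]
tool_rot: [-177.6, 89.9, 20.7]
wrist_force: [-0.1, 0.5, -0.3]
finger_gap: 0.3
```

>>> {"method": "send_rows", "body": {
  "targets": [1, 0, -7, -12, 0, 1, 0, -14, -24, 0, 1, 0, -20, -29, 0, 1, 0, -26, -34, 0, 1, 0, -26, -34, 0]
}}

```text
time: 3.15
ee_pos: [613.4, -258.4, 155.7]
tool_rot: [76.0, 89.8, -85.8]
wrist_force: [-4.0, -13.3, -0.7]
finger_gap: 0.7
```

```bash
python3 - <<'E'
from h import *
state()
to((614,-252.7,155))
E
```

```text
t 3.15 p [ 613.4 -258.4  155.7] yawy -71.75308517966724 F [ -4.  -13.3  -0.7] gap 0.6995428554422796 q [-25.9  34.3  69.4  -0.2  76.2  45.9]
(614, -252.7, 155) -> [ 0.7 -5.2 -2.4]
```

>>> {"method": "send_rows", "body": {
  "targets": [1, 0, 15, 0, 0, 1, 0, 30, 0, 0, 1, -30, 30, 10, 0, 1, -60, 30, 20, 0, 1, -80, 30, 40, 0]
}}

```text
time: 3.65
ee_pos: [585.3, -298.6, 238.0]
tool_rot: [101.7, 89.7, -60.0]
wrist_force: [0.3, -0.3, -0.2]
finger_gap: 0.7
```

>>> {"method": "send_rows", "body": {
  "targets": [-1, 0, 0, 40, 0, -1, 0, 0, 60, 0, -1, 0, 0, 60, 0, -1, 0, 0, 60, 0, -1, 0, 0, 60, 0]
}}

```text
time: 4.15
ee_pos: [529.1, -316.9, 237.8]
tool_rot: [104.8, 89.7, -56.9]
wrist_force: [-0.1, -0.3, -0.6]
finger_gap: 36.9
```

```bash
python3 - <<'E'
from h import *
state();W=cam("wrist")
im=cams.grab_frame("wrist");cv2.imwrite("pics/w2.png",im[...,::-1])
print(W[3],proj(W,[[529,-226,182],[647.7,-243.5,182]]))
E
```

```text
t 4.15 p [ 529.1 -316.9  237.8] yawy -71.65887749341199 F [-0.1 -0.3 -0.6] gap 36.90112022969845 q [-34.3  24.5  72.9  -0.1  82.3  37.4]
[ 600.5 -291.9  417.1] [[185.8 219.9]
 [266.3  32.7]]
```

View pics/w2.png

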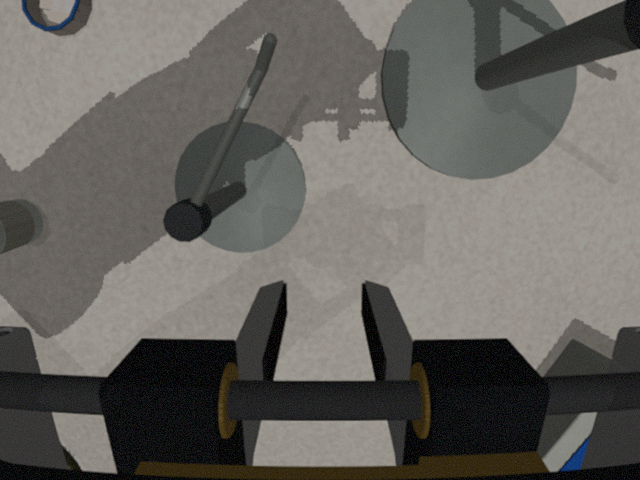

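>>> {"method": "send_rows", "body": {
  "targets": [-1, 0, -46, -15, 0, -1, 0, -92, -30, 0, -1, 0, -138, -45, 0, -1, 0, -184, -60, 0, -1, 0, -230, -75, 0]
}}

```text
time: 4.7
ee_pos: [527.9, -72.5, 236.5]
tool_rot: [102.5, 89.8, -59.1]
wrist_force: [1.0, 0.5, 0.9]
finger_gap: 80.5
```

>>> {"method": "send_rows", "body": {
  "targets": [-1, 0, -46, -15, 0, -1, 0, -92, -30, 0, -1, 0, -138, -45, 0, -1, 0, -184, -60, 0, -1, 0, -230, -75, 0]
}}

```text
time: 5.2
ee_pos: [526.3, 172.1, 235.5]
tool_rot: [102.0, 89.8, -59.6]
wrist_force: [0.6, -1.2, -0.5]
finger_gap: 93.9
```

>>> {"method": "send_rows", "body": {
  "targets": [-1, 0, -45, -15, -8, -1, 0, -46, -15, -16, -1, 0, -46, -15, -22, -1, 0, -46, -15, -22, -1, 0, -46, -15, -22]
}}

```text
time: 5.7
ee_pos: [526.0, 220.8, 235.1]
tool_rot: [76.2, 89.8, -63.6]
wrist_force: [0.1, 0.7, 0.2]
finger_gap: 94.0
```

```bash
python3 - <<'E'
from h import *
state();W=cam("wrist")
im=cams.grab_frame("wrist");cv2.imwrite("pics/w3.png",im[...,::-1])
print(W[3],proj(W,[[570,250,84],[570,250,138]]))
E
```

```text
t 5.7 p [526.  220.8 235.1] yawy -49.73399215245814 F [0.1 0.7 0.2] gap 94.03186381831249 q [19.2 18.6 81.3 -0.2 80.  69. ]
[583.4 271.  414.4] [[330.9 169. ]
 [332.6 174.6]]
```

View pics/w3.png

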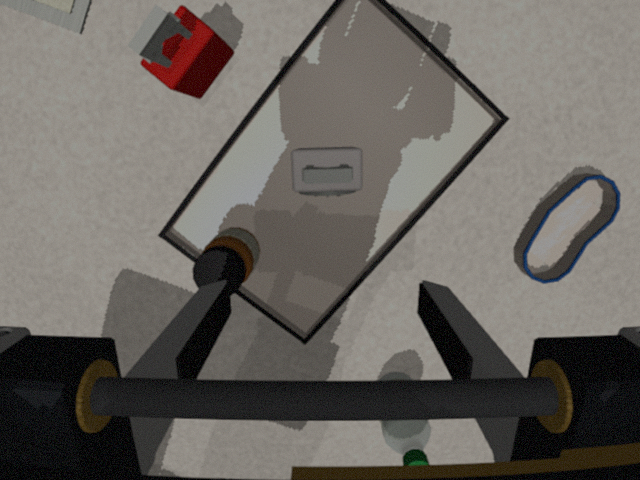

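```bash
python3 - <<'E'
from h import *
im=cv2.imread("pics/w3.png")[130:210,275:380]
g=cv2.normalize(cv2.cvtColor(im,cv2.COLOR_BGR2GRAY),None,0,255,cv2.NORM_MINMAX)
cv2.imwrite("pics/w3z.png",cv2.resize(g,None,fx=7,fy=7,interpolation=cv2.INTER_CUBIC))
W2=None
# arm angle from w2 (wrist pose then)
i=cams.camera_info("wrist");K,D,M,p=cam("wrist")
s=ctrl.sense()
E
```

```text
(no output)
```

View pics/w3z.png

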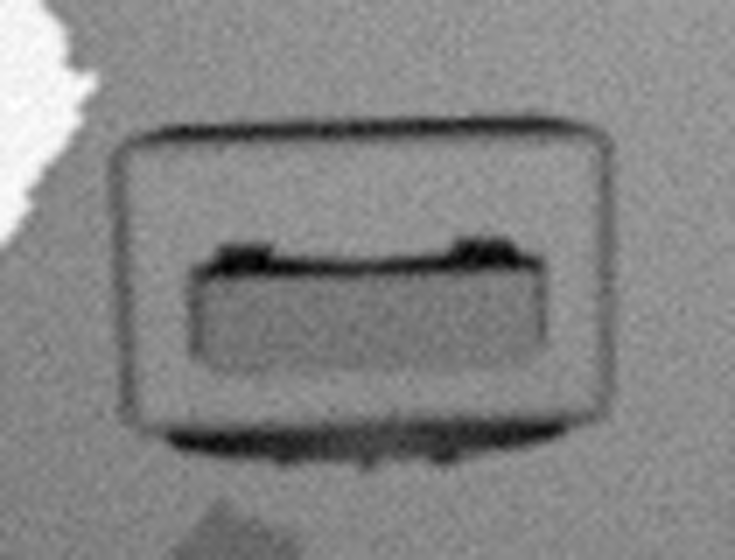

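```bash
python3 - <<'E'
from h import *
W=cam("wrist");c=lambda u,v:(275+u/7,130+v/7)
q=[onz(W,c(*p),84) for p in ((118,133),(607,125),(609,420),(128,428))]
q=np.array(q)[:,:2];print(q,q.mean(0))
a=q[1]-q[0];b=q[2]-q[3];w=a+b;print(np.linalg.norm(a),np.linalg.norm(b),np.degrees(np.arctan2(w[1],w[0])),np.linalg.norm(q[3]-q[0]))
print("tab top mid",onz(W,c(368,318),138))
K,D,M,p=W
Rz=R.from_euler("z",-71.66+49.73,degrees=True).as_matrix()
W2=(K,D,Rz@M,np.array([600.5,-291.9,417.1]))
print(proj(W2,[[529,-226,182]]))
C=onz(W2,(186.5,220.5),182);t=onz(W2,(270,40.5),182);e=onz(W2,(261.5,73),170)
for x in(t,e):d=x-C;print(C,x,np.linalg.norm(d),np.degrees(np.arctan2(d[1],d[0])))
E
```

```text
[[561.7 285.4]
 [599.9 241.5]
 [573.7 218. ]
 [535.2 262.2]] [567.6 251.8]
58.1837231065853 58.66433602380935 -48.904540459975024 35.209667229688925
tab top mid [567.3 252.1 138. ]
[[185.9 219.2]]
[ 528.3 -226.5  182. ] [ 643.8 -246.8  182. ] 117.30689910764322 -9.968644736404478
[ 528.3 -226.5  182. ] [ 626.8 -245.   170. ] 100.95361937661774 -10.632209973313843
```

```bash
python3 - <<'E'
from h import *
to((567.5,252,235),(567.5,252,50))
E
```

```text
(567.5, 252, 235) -> [  0.2   2.8 -51.9]
(567.5, 252, 50) -> [185.2   2.1 -52.1]
```

>>> {"method": "send_rows", "body": {
  "targets": [-1, 0, 2.5, -26, -0.8, -1, 0, 2.5, -52, -0.8, -1, 35, 2.5, -52, -0.8, -1, 75, 2.5, -52, -0.8, -1, 75, 2.5, -52, -0.8]
}}

```text
time: 6.25
ee_pos: [565.6, 251.1, 155.0]
tool_rot: [6.1, 89.5, -133.0]
wrist_force: [-0.4, 0.1, -0.2]
finger_gap: 94.2
```

```bash
python3 - <<'E'
from h import *
state();to((567.5,252,50))
E
```

```text
t 6.25 p [565.6 251.1 155. ] yawy -49.0758158095121 F [-0.4  0.1 -0.2] gap 94.22535656812467 q [20.7 28.6 78.1 -0.2 73.7 69.8]
(567.5, 252, 50) -> [105.    0.5  -3. ]
```

>>> {"method": "send_rows", "body": {
  "targets": [-1, 25, 0.5, -3, 0, -1, 50, 0.5, -3, 0, -1, 75, 0.5, -3, 0, -1, 100, 0.5, -3, 0, -1, 104, 0.5, -3, 0]
}}

```text
time: 6.75
ee_pos: [567.1, 251.6, 50.2]
tool_rot: [0.6, 89.4, -138.5]
wrist_force: [0.1, -0.7, -0.9]
finger_gap: 93.9
```

>>> {"method": "send_rows", "body": {
  "targets": [0.2, 0, 0, 0, 0, 0.4, 0, 0, 0, 0, 0.6, 0, 0, 0, 0, 0.8, 0, 0, 0, 0, 1, 0, 0, 0, 0]
}}

```text
time: 7.25
ee_pos: [567.5, 251.7, 51.0]
tool_rot: [2.9, 89.4, -136.3]
wrist_force: [-1.0, 0.7, 4.1]
finger_gap: 59.9
```

```bash
python3 - <<'E'
from h import *
state();W=cam("wrist")
im=cams.grab_frame("wrist");cv2.imwrite("pics/w4.png",im[...,::-1])
E
```

```text
t 7.25 p [567.5 251.7  51. ] yawy -49.17513176351416 F [-1.   0.7  4.1] gap 59.9469927821991 q [20.6 35.4 82.4 -0.3 62.7 69.9]
```

View pics/w4.png

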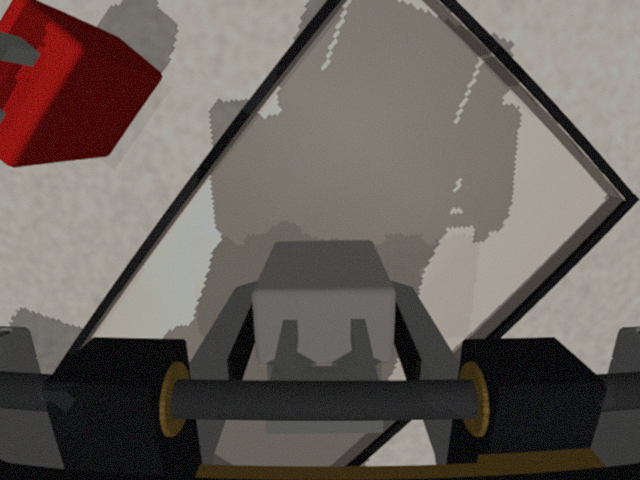

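>>> {"method": "send_rows", "body": {
  "targets": [1, -8, 0, 0, 0, 1, -25, 0, 0, 0, 1, -55, 0, 0, 0, 1, -85, 0, 0, 0, 1, -110, 0, 0, 0]
}}

```text
time: 7.8
ee_pos: [568.2, 252.5, 162.9]
tool_rot: [4.1, 89.4, -135.1]
wrist_force: [0.8, 0.2, -3.2]
finger_gap: 59.7
```

>>> {"method": "send_rows", "body": {
  "targets": [1, 0, 25, 9, 0, 1, 0, 60, 23, 0, 1, 0, 95, 36, 0, 1, 0, 130, 49, 0, 1, 0, 165, 62, 0]
}}

```text
time: 8.3
ee_pos: [629.3, 85.7, 163.9]
tool_rot: [2.2, 89.4, -137.0]
wrist_force: [0.1, -0.5, -2.7]
finger_gap: 59.7
```

>>> {"method": "send_rows", "body": {
  "targets": [1, 0, 35, 13, -8, 1, 0, 70, 27, -16, 1, 0, 86, 33, -24, 1, 0, 86, 33, -32, 1, 0, 86, 33, -40]
}}

```text
time: 8.8
ee_pos: [660.4, -1.7, 164.2]
tool_rot: [-41.9, 89.4, -140.8]
wrist_force: [-0.7, 0.2, -3.4]
finger_gap: 60.0
```

>>> {"method": "send_rows", "body": {
  "targets": [1, 0, 0, 0, -8, 1, 0, 0, 0, -16, 1, 0, 0, 0, -24, 1, 0, 0, 0, -32, 1, 0, 0, 0, -40]
}}

```text
time: 9.3
ee_pos: [660.2, -1.7, 164.2]
tool_rot: [-84.8, 89.3, -143.4]
wrist_force: [-0.3, -0.5, -2.8]
finger_gap: 60.1
```

>>> {"method": "send_rows", "body": {
  "targets": [1, 0, 0, 0, -8, 1, 0, 0, 0, -16, 1, 0, 0, 0, -24, 1, 0, 0, 0, -32, 1, 0, 0, 0, -40]
}}

```text
time: 9.8
ee_pos: [659.9, -1.7, 164.3]
tool_rot: [-127.5, 89.3, -145.7]
wrist_force: [-0.3, -0.7, -2.7]
finger_gap: 60.0
```

```bash
python3 - <<'E'
from h import *
state();to((687,-254,135),(676.4,-252.2,128))
E
```

```text
t 9.8 p [659.9  -1.7 164.3] yawy 71.74968637026224 F [-0.3 -0.7 -2.7] gap 60.00752652846918 q [ -3.2  33.6  69.3  -0.4  77.6 -74.8]
(687, -254, 135) -> [  30.8 -230.9  105. ]
(676.4, -252.2, 128) -> [  37.8 -232.4   94.4]
```

>>> {"method": "send_rows", "body": {
  "targets": [1, 0, -20, 20, 0, 1, 5, -54, 45, 0, 1, 10, -90, 65, 0, 1, 15, -125, 80, 0, 1, 20, -160, 92, 0]
}}

```text
time: 10.3
ee_pos: [696.8, -184.1, 144.8]
tool_rot: [-130.8, 89.3, -149.0]
wrist_force: [-0.6, 0.4, -2.9]
finger_gap: 60.0
```

>>> {"method": "send_rows", "body": {
  "targets": [1, 5, -35, 7, -4, 1, 11, -70, 13, -8.3, 1, 11, -71, 13, -8.3, 1, 11, -71, 13, -8.3, 1, 11, -71, 13, -8.3]
}}

```text
time: 10.8
ee_pos: [687.1, -254.6, 134.6]
tool_rot: [-140.0, 89.3, -150.0]
wrist_force: [0.6, -0.2, -2.1]
finger_gap: 60.1
```

```bash
python3 - <<'E'
from h import *
state();to((676.4,-252.2,128))
s=cams.grab_frame("scene")[...,::-1];t=cams.grab_frame("top")[...,::-1];w=cams.grab_frame("wrist")[...,::-1]
cv2.imwrite("pics/s5.png",s);cv2.imwrite("pics/t5.png",t);cv2.imwrite("pics/w5.png",w)
S=cam("scene");T=cam("top");print(proj(S,[676,-252,178]),proj(T,[676,-252,178]))
o=np.vstack([np.hstack([cv2.resize(s[190:370,130:370],(400,300),interpolation=2),cv2.resize(t[120:300,340:580],(400,300),interpolation=2)]),np.hstack([cv2.resize(w,(400,300)),np.zeros((300,400,3),np.uint8)])])
cv2.imwrite("pics/z5.png",o)
E
```

```text
t 10.8 p [ 687.1 -254.6  134.6] yawy 80.0552486611577 F [ 0.6 -0.2 -2.1] gap 60.06233479299232 q [ -23.    45.    54.8   -0.6   80.7 -102.9]
(676.4, -252.2, 128) -> [  6.7   0.6 -10.9]
[[287.7 305.9]] [[439.2 187.1]]
```

View pics/z5.png

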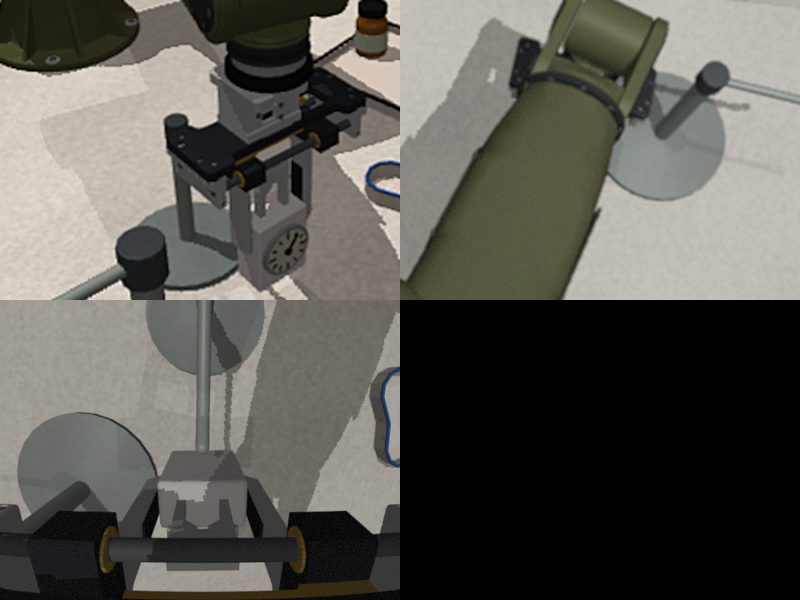

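```bash
python3 - <<'E'
from h import *
g=cv2.GaussianBlur(cv2.cvtColor(cv2.imread("pics/w5.png"),cv2.COLOR_BGR2GRAY),(1,7),0).astype(int)
for r in (20,60,100,140,180,205,225,235):print(r,g[r,308:352])
W=cam("wrist")
u=np.array([np.cos(np.radians(-10)),np.sin(np.radians(-10))]);P=lambda d,z:[*(np.array([528.7,-226.2])+u*d),z]
print(proj(W,[P(120,182),P(105,170),P(60,170),P(20,170)]))
E
```

```text
20 [115 114 113 112 113 114 112 100  84  88  98  98 105 109 112 122 131 137
 141 137 124 111 106 102 100  95  88  84  80  69  50  49  52  61  72  82
  82  87  99 103 103 101 101  96]
60 [108 105 106 107 106 105  96  84  87  93  96 103 107 109 117 126 133 138
 140 131 115 108 103 101  97  91  87  82  72  63  76  65  63  63  65  63
  64  65  63  65  62  63  65  64]
100 [102 105 101 101 103 101  89  85  89  97 100 104 108 111 121 127 134 136
 131 122 109 107 103  98  92  87  84  73  70  92 101 102  99  99 101 100
 100  98 100  99  99  99  88  78]
140 [147 147 148 146 146 143 119  90  91  98 101 105 110 116 122 127 131 130
 120 114 106 104 100  95  89  85  76  76 112 140 146 146 147 146 149 146
 144 147 146 148 149 151 151 152]
180 [154 155 159 160 158 144 111  92  98 106 110 113 121 123 128 130 135 132
 121 117 110 107 103 101  94  84  84 123 153 162 160 156 152 148 149 148
 150 148 149 149 151 152 154 155]
205 [148 147 151 150 149 121  92  90  95 102 104 112 111 111 109 109 111 110
 108 106 103 101  97  92  84  75  83 128 146 145 145 148 146 149 152 151
 151 151 150 151 150 149 147 148]
225 [147 148 149 147 123  95  87  94 101 106 107 111 111 111 111 110 109 108
 108 106 104  99  94  89  85  73  85 132 152 150 148 149 147 147 145 146
 145 145 146 146 148 146 147 146]
235 [147 144 148 143 119  95  93 102 107 110 116 118 124 133 136 139 133 125
 117 112 110 106 100  95  87  80  92 136 152 152 150 148 147 146 144 142
 144 144 146 148 148 147 145 144]
[[323.2 242.1]
 [323.5 195.4]
 [323.5  68. ]
 [323.5 -53.7]]
```

>>> {"method": "send_rows", "body": {
  "targets": [1, 4, 0, -6, 0.7, 1, 6.7, 0.2, -11, 0.7, 1, 6.7, 0.2, -11, 0.7, 1, 6.7, 0.2, -11, 0.7, 1, 6.7, 0.2, -11, 0.7]
}}

```text
time: 11.45
ee_pos: [676.6, -252.4, 128.5]
tool_rot: [-135.2, 89.3, -145.7]
wrist_force: [0.6, 0.1, -2.8]
finger_gap: 59.7
```

```bash
python3 - <<'E'
from h import *
state();W=cam("wrist")
im=cams.grab_frame("wrist");cv2.imwrite("pics/w6.png",im[...,::-1])
u=np.array([.9826,-.1857]);T0=np.array([646.9,-247.]);P=lambda d,z:(*(T0+u*(d-120)),z)
to(P(150,128),P(120,128),P(60,128))
s,M,p=tcp();print(proj(W,[P(120,182),P(60,170),p+[0,0,33],p+[0,0,87]]))
cv2.imwrite("pics/w6z.png",cv2.resize(im[200:440,200:450,::-1],(625,600),interpolation=2))
E
```

```text
t 11.45 p [ 676.6 -252.4  128.5] yawy 79.421751361235 F [ 0.6  0.1 -2.8] gap 59.67993784062185 q [ -23.1   43.6   57.9   -0.6   78.9 -102.5]
(np.float64(676.3779999999999), np.float64(-252.571), 128) -> [ 0.3 -0.1 -0.2]
(np.float64(646.9), np.float64(-247.0), 128) -> [  0.6  -0.1 -30.2]
(np.float64(587.944), np.float64(-235.858), 128) -> [  1.1   0.1 -90.2]
[[321.5 277.2]
 [321.9  98. ]
 [322.6 328.8]
 [320.5 415.3]]
```

View pics/w6z.png

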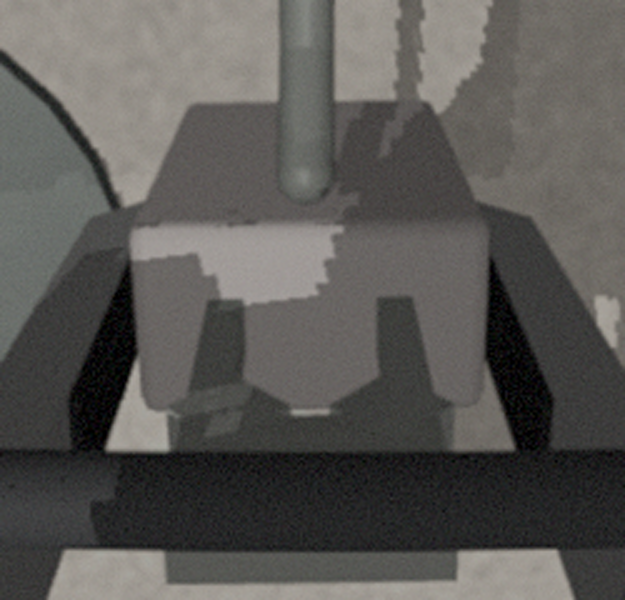

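>>> {"method": "send_rows", "body": {
  "targets": [1, 0, -0.6, -8, 0, 1, 0, -0.6, -16, 0, 1, 0.3, -0.6, -24, 0, 1, 0.5, -0.6, -32, 0, 1, 0.6, -0.6, -40, 0]
}}

```text
time: 12.0
ee_pos: [636.9, -245.7, 128.2]
tool_rot: [-135.1, 89.3, -145.7]
wrist_force: [0.5, -0.3, -2.9]
finger_gap: 59.6
```

```bash
python3 - <<'E'
from h import *
state()
u=np.array([.9826,-.1857]);T0=np.array([646.9,-247.]);P=lambda d,z:(*(T0+u*(d-120)),z)
to(P(60,128))
E
```

```text
t 12.0 p [ 636.9 -245.7  128.2] yawy 79.4177913502247 F [ 0.5 -0.3 -2.9] gap 59.587614363964846 q [ -23.9   38.2   66.9   -0.6   75.3 -103.2]
(np.float64(587.944), np.float64(-235.858), 128) -> [  0.6   0.7 -50. ]
```

No contact so far (tip passed). Continue to the seat, then lower.

>>> {"method": "send_rows", "body": {
  "targets": [1, 0.2, 0, -12, 0, 1, 0.4, 0, -25, 0, 1, 0.6, 0, -38, 0, 1, 0.8, 0, -49, 0, 1, 0.8, 0, -49, 0]
}}

```text
time: 12.5
ee_pos: [588.3, -236.7, 128.2]
tool_rot: [-134.3, 89.3, -144.9]
wrist_force: [-0.1, 0.5, -3.4]
finger_gap: 60.1
```

>>> {"method": "send_rows", "body": {
  "targets": [1, 4, 0, 0, 0, 1, 8, 0, 0, 0, 1, 12, 0, 0, 0, 1, 16, 0, 0, 0, 1, 16, 0, 0, 0]
}}

```text
time: 13.0
ee_pos: [587.9, -236.7, 111.2]
tool_rot: [-139.6, 89.3, -150.2]
wrist_force: [-0.2, 0.6, -2.7]
finger_gap: 59.7
```

```bash
python3 - <<'E'
from h import *
state()
s=cams.grab_frame("scene")[...,::-1]
cv2.imwrite("pics/s7z.png",cv2.resize(s[190:340,150:350],(800,600),interpolation=2))
E
```

```text
t 13.0 p [ 587.9 -236.7  111.2] yawy 79.40258128941439 F [-0.2  0.6 -2.7] gap 59.71094634329733 q [ -25.    32.9   77.7   -0.6   69.8 -104.2]
```

View pics/s7z.png

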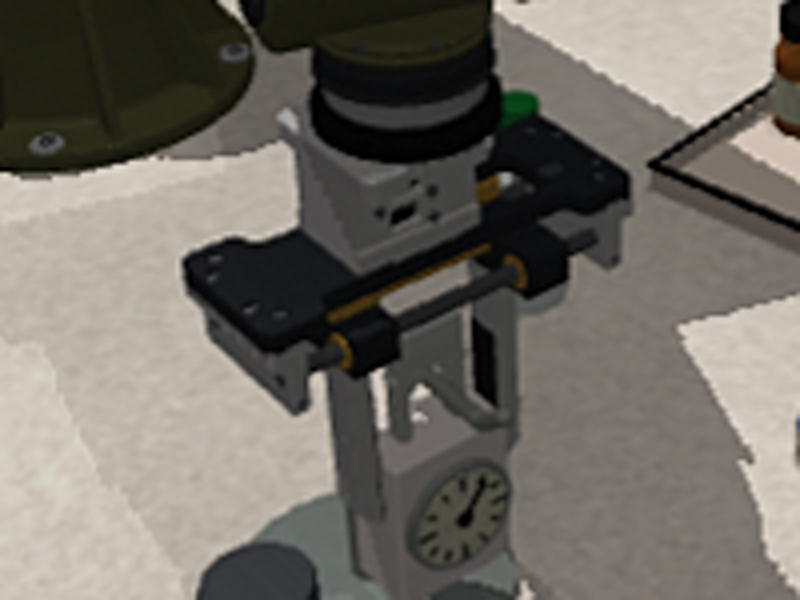

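>>> {"method": "send_rows", "body": {
  "targets": [1, 1, 0, 0, 0, 1, 2, 0, 0, 0, 1, 3, 0, 0, 0, 1, 3, 0, 0, 0, 1, 3, 0, 0, 0]
}}

```text
time: 13.55
ee_pos: [588.0, -236.8, 108.8]
tool_rot: [-136.9, 89.3, -147.5]
wrist_force: [0.4, 0.1, -2.2]
finger_gap: 59.5
```

>>> {"method": "send_rows", "body": {
  "targets": [1, 0.7, 0, 0, 0, 1, 1.4, 0, 0, 0, 1, 1.4, 0, 0, 0, 1, 1.4, 0, 0, 0, 1, 1.4, 0, 0, 0]
}}

```text
time: 14.05
ee_pos: [588.2, -236.8, 107.8]
tool_rot: [-134.3, 89.3, -144.9]
wrist_force: [-0.1, 3.0, 3.8]
finger_gap: 59.9
```

>>> {"method": "send_rows", "body": {
  "targets": [1, -0.3, 0, 0, 0, 1, -0.5, 0, 0, 0, 0.2, -0.5, 0, 0, 0, 0, -0.5, 0, 0, 0, -0.2, -0.5, 0, 0, 0]
}}

```text
time: 14.55
ee_pos: [588.2, -236.7, 108.1]
tool_rot: [-135.8, 89.3, -146.4]
wrist_force: [-0.5, 1.2, -0.5]
finger_gap: 59.8
```

>>> {"method": "send_rows", "body": {
  "targets": [-0.5, 0, 0, 0, 0, -0.8, 0, 0, 0, 0, -1, 0, 0, 0, 0, -1, 0, 0, 0, 0, -1, 0, 0, 0, 0]
}}

```text
time: 15.05
ee_pos: [588.2, -236.8, 108.2]
tool_rot: [-135.1, 89.3, -145.6]
wrist_force: [0.6, -0.5, -0.3]
finger_gap: 93.1
```

```bash
python3 - <<'E'
from h import *
state()
W=cam("wrist");im=cams.grab_frame("wrist")[...,::-1];cv2.imwrite("pics/w8.png",im)
s=cams.grab_frame("scene")[...,::-1];cv2.imwrite("pics/s8.png",s)
# case lateral position between fingers & yaw: print gray row profiles near case top
g=cv2.cvtColor(im,cv2.COLOR_BGR2GRAY)
for r in (300,330,350):print(r,g[r,210:440:5])
E
```

```text
t 15.05 p [ 588.2 -236.8  108.2] yawy 79.41103031291271 F [ 0.6 -0.5 -0.3] gap 93.11771859964735 q [ -25.    33.1   77.9   -0.6   69.4 -104.2]
300 [ 73  44   0   0  43 153 151 154 159 134 152 156 152 154 156 152 153 152
 155 152 156  96 110 113  99  70  98 103 105 101 103  99 101  95  99  99
  99  83 107 109 108 109   1  15  21  61]
330 [  0   2   8 156 157 160 158 153 153 127 101 103  99 102  99  61  59  57
 103 100  99  91 109  69  68  53  97 101  95  60  60  64 101  99  99 101
  95  84 107 107 107 108 101  77   3   6]
350 [  0  70  37  61 155 156 149 155 150 154  93 103 102 100  50  63  61  59
  99 102 105  61  68  67  65  57  95  98  98  63  61  65  54  99  98 102
  92 108 109 110 106 103 107 102 105  90]
```

>>> {"method": "send_rows", "body": {
  "targets": [-1, -10, 0, 0, 0, -1, -25, 0, 0, 0, -1, -45, 0, 0, 0, -1, -65, 0, 0, 0, -1, -90, 0, 0, 0]
}}

```text
time: 15.65
ee_pos: [589.0, -236.1, 200.0]
tool_rot: [-134.0, 89.3, -144.6]
wrist_force: [-0.1, 0.2, 0.3]
finger_gap: 94.0
```

>>> {"method": "send_rows", "body": {
  "targets": [-1, -30, 0, 0, 0, -1, -60, 0, 0, 0, -1, -90, 0, 0, 0, -1, -110, 0, 0, 0, -1, -110, 0, 0, 0]
}}

```text
time: 16.15
ee_pos: [590.5, -235.5, 314.6]
tool_rot: [-100.6, 89.4, -111.2]
wrist_force: [-0.0, -0.4, 0.4]
finger_gap: 93.9
```

>>> {"method": "send_rows", "body": {
  "targets": [-1, 0, 40, 0, 0, -1, 0, 80, 0, 0, -1, 0, 120, 0, 0, -1, 0, 160, 0, 0, -1, 0, 200, 0, 0]
}}

```text
time: 16.65
ee_pos: [627.0, -37.3, 312.2]
tool_rot: [-104.0, 89.4, -114.6]
wrist_force: [0.5, 0.5, -0.3]
finger_gap: 93.9
```

>>> {"method": "send_rows", "body": {
  "targets": [-1, 0, 0, 0, 0, -1, 0, 0, 0, 0, -1, 0, 0, 0, 0, -1, 0, 0, 0, 0, -1, 0, 0, 0, 0]
}}

```text
time: 17.15
ee_pos: [626.9, -38.3, 312.1]
tool_rot: [-104.2, 89.4, -114.9]
wrist_force: [-0.2, -0.1, 0.2]
finger_gap: 94.0
```

```bash
python3 - <<'E'
from h import *
state()
s=cams.grab_frame("scene")[...,::-1];t=cams.grab_frame("top")[...,::-1]
cv2.imwrite("pics/s9.png",s);cv2.imwrite("pics/t9.png",t)
a=cv2.resize(s,(400,300));b=cv2.resize(t,(400,300))
c=cv2.resize(s[220:370,170:370],(400,300),interpolation=2);d=cv2.resize(t[150:300,360:560],(400,300),interpolation=2)
cv2.imwrite("pics/z9.png",np.vstack([np.hstack([a,b]),np.hstack([c,d])]))
E
```

```text
t 17.15 p [626.9 -38.3 312.1] yawy 79.32886837107479 F [-0.2 -0.1  0.2] gap 94.03257412124564 q [ -6.6  25.   62.7  -0.6  92.5 -85.9]
```

View pics/z9.png

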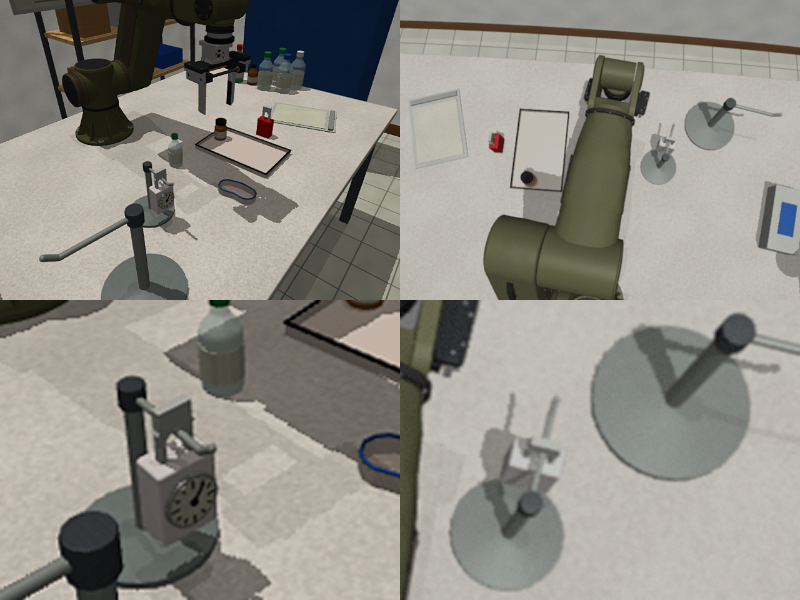

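```bash
python3 - <<'E'
from h import *
K,D,M,p=cam("wrist");s,Mt,pt=tcp();y0=np.degrees(np.arctan2(Mt[1,1],Mt[0,1]))
def wc(yaw,pos):return (K,D,R.from_euler("z",yaw-y0,degrees=True).as_matrix()@M,np.array(pos))
def line(fn,c,a,b):
    # bar centres by Otsu-free min-profile: sample perpendicular profiles between pixels a,b, centroid of gradient edges
    g=cv2.GaussianBlur(cv2.cvtColor(cv2.imread(fn),cv2.COLOR_BGR2GRAY),(3,3),0).astype(np.float32)
    a=np.array(a,float);b=np.array(b,float);d=(b-a)/np.linalg.norm(b-a);n=np.array([-d[1],d[0]]);out=[]
    for t in np.linspace(0,1,25):
        q=a+(b-a)*t;o=np.arange(-14,14.1,.5);xy=(q+o[:,None]*n).astype(np.float32)
        pr=cv2.remap(g,xy[None,:,0].copy(),xy[None,:,1].copy(),1)[0];gr=np.gradient(pr)
        h=len(o)//2;l=o[:h][np.argmin(gr[:h])];r=o[h:][np.argmax(gr[h:])]
        out.append((onz(c,q+n*(l+r)/2,170)[:2],r-l))
    w=np.array([x[1] for x in out]);P=np.array([x[0] for x in out]);P=P[abs(w-np.median(w))<2]
    vx,vy,x,y=cv2.fitLine(P.astype(np.float32),cv2.DIST_HUBER,0,.01,.01).ravel()
    if np.dot((vx,vy),P[-1]-P[0])<0:vx,vy=-vx,-vy
    print(fn,len(P),np.median(w),"angle",np.degrees(np.arctan2(vy,vx)),x,y)
line("pics/w1.png",wc(-71.70,[544.7,-279.9,383.7]),(250,158),(372,219))
line("pics/w2.png",wc(-71.66,[600.5,-291.9,417.1]),(202,188),(246,92))
line("pics/w5.png",wc(80.06,[687.1-(0),-254.6,0]) if 0 else (K,D,R.from_euler("z",80.06-y0,degrees=True).as_matrix()@M, R.from_euler("z",80.06-y0,degrees=True).as_matrix()@(p-pt)+[687.1,-254.6,134.6]),(326,30),(324,180))
T=cam("top");S=cam("scene")
for a in(-8.5,-9.5,-10.7):
    u=np.array([np.cos(np.radians(a)),np.sin(np.radians(a))]);print(a,proj(T,[*(np.array([528.8,-225.5])+120*u),182]),proj(S,[*(np.array([528.8,-225.5])+120*u),182]))
E
```

```text
pics/w1.png 22 14.5 angle -97.45311 518.479 -281.17032
pics/w2.png 20 15.0 angle -10.986172 585.99677 -231.46164
pics/w5.png 19 23.0 angle -10.774718 602.7513 -238.6458
-8.5 [[435.2 198.5]] [[278.1 294. ]]
-9.5 [[436.2 198.7]] [[277.1 294.5]]
-10.7 [[437.3 199. ]] [[275.8 295.2]]
```

>>> {"method": "send_rows", "body": {
  "targets": [1, 0, -45, 0, 0, 1, 0, -90, 0, 0, 1, 0, -135, 0, 0, 1, 0, -180, 0, 0, 1, 0, -220, 0, 0]
}}

```text
time: 17.75
ee_pos: [585.5, -256.5, 314.5]
tool_rot: [-102.8, 89.4, -113.5]
wrist_force: [-0.3, 0.5, 0.7]
finger_gap: 57.0
```

```bash
python3 - <<'E'
from h import *
state();to((619.8,-287.7,312),(619.8,-287.7,157))
W=cam("wrist")
cv2.imwrite("pics/w10.png",cams.grab_frame("wrist")[...,::-1])
E
```

```text
t 17.75 p [ 585.5 -256.5  314.5] yawy 79.30575267676777 F [-0.3  0.5  0.7] gap 57.04676342526249 q [ -26.7   26.5   60.3   -0.6   93.2 -106. ]
(619.8, -287.7, 312) -> [  2.7 -24.3  39.5]
(619.8, -287.7, 157) -> [157.7 -22.7  39.9]
```

>>> {"method": "send_rows", "body": {
  "targets": [1, 0, -24, 39, 0, 1, 2, -24, 39, 0, 1, 2, -24, 39, 0, 1, 2, -24, 39, 0, 1, 2, -24, 39, 0]
}}

```text
time: 18.3
ee_pos: [617.5, -291.8, 313.7]
tool_rot: [-95.8, 89.3, -106.6]
wrist_force: [-0.1, 0.5, 0.5]
finger_gap: 13.8
```

>>> {"method": "send_rows", "body": {
  "targets": [1, 35, 0, 0, 0, 1, 70, 0.5, 0, 0, 1, 105, 1, 0, 0, 1, 140, 1.5, 0, 0, 1, 154, 1.5, 0, 0]
}}

```text
time: 18.8
ee_pos: [616.3, -290.9, 157.5]
tool_rot: [-110.3, 89.3, -121.2]
wrist_force: [0.8, -0.6, -0.7]
finger_gap: 0.3
```

>>> {"method": "send_rows", "body": {
  "targets": [1, 0, 6, 0, 0, 1, 0, 12, 0, 0, 1, 0, 18, 0, 0, 1, 0, 18, 0, 0, 1, 0, 18, 0, 0]
}}

```text
time: 19.3
ee_pos: [620.0, -273.2, 158.3]
tool_rot: [-103.1, 89.3, -113.9]
wrist_force: [-0.4, 0.6, -0.2]
finger_gap: 0.5
```

```bash
python3 - <<'E'
from h import *
state();s,M,p=tcp()
u=np.array([.9826,-.1857]);n=np.array([.1857,.9826]);d=p[:2]-np.array([646.9,-247.]);print("r",120+d@u,"off",d@n)
E
```

```text
t 19.3 p [ 620.  -273.2  158.3] yawy 79.18872518590767 F [-0.4  0.6 -0.2] gap 0.5434200357244353 q [ -26.6   35.8   66.6   -0.7   77.5 -105.6]
r 98.41748352149008 off -30.71140029488559
```

>>> {"method": "send_rows", "body": {
  "targets": [1, 0, 3, 2, 0, 1, 0, 6, 2, 0, 1, 0, 8, 2, 0, 1, 0, 9, 2, 0, 1, 0, 9, 2, 0]
}}

```text
time: 19.8
ee_pos: [623.7, -264.5, 158.2]
tool_rot: [-103.6, 89.3, -114.4]
wrist_force: [-0.7, -0.2, 0.0]
finger_gap: 0.5
```

>>> {"method": "send_rows", "body": {
  "targets": [1, 0, 1, 0, 0, 1, 0, 2, 0, 0, 1, 0, 2, 0, 0]
}}

```text
time: 20.1
ee_pos: [624.0, -262.5, 158.1]
tool_rot: [-104.2, 89.3, -115.0]
wrist_force: [-0.5, 0.5, 0.2]
finger_gap: 0.2
```

>>> {"method": "send_rows", "body": {
  "targets": [1, 0, 1, 0, 0, 1, 0, 2, 0, 0, 1, 0, 2, 0, 0]
}}

```text
time: 20.4
ee_pos: [624.4, -260.4, 158.1]
tool_rot: [-104.3, 89.3, -115.1]
wrist_force: [-1.0, 0.1, 0.3]
finger_gap: 0.1
```

>>> {"method": "send_rows", "body": {
  "targets": [1, 0, 1, 0, 0, 1, 0, 1, 0, 0, 1, 0, 1, 0, 0]
}}

```text
time: 20.7
ee_pos: [624.6, -259.6, 158.1]
tool_rot: [-103.8, 89.3, -114.6]
wrist_force: [-0.4, -1.6, 0.1]
finger_gap: 0.4
```

>>> {"method": "send_rows", "body": {
  "targets": [1, 0, 1, 0, 0, 1, 0, 1, 0, 0, 1, 0, 1, 0, 0]
}}

```text
time: 21.0
ee_pos: [624.6, -259.4, 158.1]
tool_rot: [-101.5, 89.3, -112.3]
wrist_force: [-0.8, -5.1, -1.0]
finger_gap: 0.5
```

>>> {"method": "send_rows", "body": {
  "targets": [1, 0, 1, 0, 0, 1, 0, 1.5, 0, 0, 1, 0, 1.5, 0, 0]
}}

```text
time: 21.3
ee_pos: [624.6, -259.3, 158.2]
tool_rot: [-98.5, 89.1, -109.4]
wrist_force: [-0.5, -8.8, -1.2]
finger_gap: 0.5
```

The push reaches 9 N and the bar doesn't move, so the arm is on its stop. Next I back off, lift clear and wait.

>>> {"method": "send_rows", "body": {
  "targets": [1, 0, -6, 0, 0, 1, 0, -15, 0, 0, 1, 0, -25, 0, 0, 1, -20, -25, 0, 0, 1, -50, -25, 0, 0]
}}

```text
time: 21.8
ee_pos: [619.3, -283.7, 207.3]
tool_rot: [-112.9, 89.2, -123.8]
wrist_force: [0.0, 0.5, 1.1]
finger_gap: 0.3
```

>>> {"method": "send_rows", "body": {
  "targets": [1, -35, 0, 0, 0, 1, -70, 0, 0, 0, 1, -105, 0, 0, 0, 1, -110, 0, 0, 0, 1, -110, 0, 0, 0]
}}

```text
time: 22.3
ee_pos: [620.2, -282.8, 317.9]
tool_rot: [-106.9, 89.2, -117.8]
wrist_force: [-0.1, -0.7, -0.4]
finger_gap: 0.4
```

>>> {"method": "send_rows", "body": {
  "targets": [1, 0, 45, 0, 0, 1, 0, 90, 0, 0, 1, 0, 135, 0, 0, 1, 0, 180, 0, 0, 1, 0, 225, 0, 0]
}}

```text
time: 22.8
ee_pos: [662.7, -60.4, 312.7]
tool_rot: [-116.9, 89.1, -127.8]
wrist_force: [0.4, -0.8, -0.8]
finger_gap: 0.6
```

>>> {"method": "send_rows", "body": {
  "targets": [1, 0, 30, 0, 0, 1, 0, 30, 0, 0, 1, 0, 30, 0, 0, 1, 0, 30, 0, 0, 1, 0, 30, 0, 0]
}}

```text
time: 23.3
ee_pos: [668.2, -32.3, 312.0]
tool_rot: [-118.4, 89.1, -129.4]
wrist_force: [-0.1, -0.1, -1.0]
finger_gap: 0.5
```

```bash
python3 - <<'E'
from h import *
state()
a=cams.grab_frame("scene")[...,::-1];b=cams.grab_frame("scene")[...,::-1]
old=cv2.imread("pics/s9.png")
f=lambda x,y:np.abs(x[235:330,205:290].astype(int)-y[235:330,205:290]).mean()
print("diff now-now",f(a,b),"now-s9",f(a,old))
i=cv2.imread("pics/scene0.png")
for n,(x0,x1,y0,y1) in dict(saline=(265,297,210,270),jar=(340,368,185,226),dish=(345,415,282,325)).items():
    A,B=a[y0:y1,x0:x1],i[y0:y1,x0:x1];g=lambda q:cv2.Canny(q,60,150)
    print(n,np.abs(A.astype(int)-B).mean(),cv2.phaseCorrelate(np.float32(cv2.cvtColor(A,6)),np.float32(cv2.cvtColor(B,6)))[0])
E
```

```text
t 23.3 p [668.2 -32.3 312. ] yawy 78.96513199942233 F [-0.1 -0.1 -1. ] gap 0.4740960759382747 q [ -5.6  31.4  53.4  -0.8  95.6 -84.6]
diff now-now 0.5731269349845202 now-s9 2.9317234262125904
saline 29.8234375 (-0.05436560706432303, -0.11697861717440716)
jar 5.7787456445993035 (-0.03563879085176325, 0.4705404276940435)
dish 35.51694352159468 (-0.03698763947348027, 0.9795162616151174)
```

```bash
python3 - <<'E'
from h import *
a=cams.grab_frame("scene")[...,::-1];o=cv2.imread("pics/s9.png")
for x0,x1,y0,y1 in((235,280,258,325),(225,285,235,275)):
    A,B=[np.float32(cv2.Canny(q[y0:y1,x0:x1],50,120)) for q in (a,o)]
    print(cv2.phaseCorrelate(A,B),np.abs(a[y0:y1,x0:x1].astype(int)-o[y0:y1,x0:x1]).mean())
state();job.hand_in()
E
```

```text
((0.4529725401119755, -0.140870475000618), 1.0051082093038677) 0.9460475400773908
((0.011295790423417884, -0.21529176739481315), 0.5480358471473058) 6.2775
t 23.45 p [668.3 -31.7 312.3] yawy 78.9965195579506 F [-0.6 -0.7  0.9] gap 0.5404936916986057 q [ -5.6  31.4  53.4  -0.7  95.7 -84.6]
the job is handed in; nothing more can be done
```

The hook arm is swung out to its stop and the timer hangs on it by its eye, dial facing away from the post. The job was handed in at 23.5 s, with the gripper well clear.

**What I did:** I pushed the smaller stand's arm out with the closed fingers until it stopped firmly at about 14 N. I then gripped the white timer by its case width and turned it so the dial faced outward. I passed the eye over the upturned tip to about 60 mm out, lowered it until the bar took the weight, and let go.

**Last checks:**
- **Hanging:** the camera views after release show the bar through the eye and the dial outward. Two back-to-back frames of the timer were nearly identical, and it had shifted less than 0.5 px since release.
- **Bystanders:** the jar and saline bottle shifted by less than 0.5 px from the first image. The dish read about 1 px, which I put down to moving shadows; nothing went near it.
- **Arm angle (disagreed):** the pictures gave a swing of about 87–88°, not the stated 90°. I pushed the arm once more, after the timer was hung. The force rose to about 9 N with no visible movement, where the pivot should slip at about 1.5 N. I take it to be on its stop, and the gap to be picture error.

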